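Right the binding post and set its nut a quarter turn off the stop

TASK

The binding-post stand on the bench has been knocked over. Stand it upright on its square base on the worktop, screw its knurled nut clockwise all the way down until it bottoms out on the collar, then back it off a quarter turn so that a spade lug will slip under it. Finish still gripping the nut, holding it there with the stand upright on the worktop, and leave the tape roll, the red pliers and the white spool where they are.

Things in the scene. Friction and masses are not known exactly. Their poses are not given: they have to be found in the camera images.
- stand: Binding-post stand, 0.7 kg, mostly its grey square base, 70 x 70 mm on 4 rubber feet, top 17 mm above the underside. Above it an aluminium column 22 mm across, a collar, a threaded steel stud up to 112 mm, and the knurled nut on it. Origin: centre of the underside; z runs along the column to the nut. At the start it lies on its side, on a base edge and the nut, z about level. It is loose.
- knurled_nut: Brass nut, a knurled cylinder 34 mm across and 24 mm high, an engraved line on its top face. Origin: its centre; z along the stud, away from the base; it turns and climbs with the thread. The centre is 96 mm above the stand's underside when bottomed, 4 mm more per full turn unscrewed. 0.03 N m turns it; it stays where left.
- nut_turn (a joint): Angle of the nut on the thread (rad): 0 bottomed out on the collar (a hard stop), growing as it is unscrewed (counter-clockwise seen from the nut's end), 4 mm of rise per full turn, at most 4.2. Starts between 1.2 and 2.6.
- tape: Roll of black electrical tape lying flat, 55 mm across, 19 mm high; origin under its centre. Bystander.
- pliers: Small pliers with red handles lying flat, 131 x 32 x 11 mm; origin under the centre. Bystander.
- white_spool: White wire spool standing on end, 62 mm across, 51 mm high; origin under its centre. Bystander.
- stand_collar (a point): Centre of the collar's upper face, 84 mm above the underside; collar 30 mm across, 4 mm thick. The nut bottoms here. The stand's centre of mass lies about 25 mm from the underside, so gripped by the nut's two sides (about 12 N) and lifted up it swings upright under the fingers. Standing, the base does not turn with the loose nut, unless it is lifted; it does when the bottomed nut is forced.

How it is judged:
By the outcome, as a careful person would: the job done as asked, in the order asked, and still so for the second after the job is handed in, while the arm keeps its last pose, push and grip.
It also fails if it takes over 61 s, if anything falls off the work surface, if the arm or the gripper's body presses on something with over 40 N, if the wrist force passes 120 N, or if a joint passes its speed limit or range.

ROBOT

A 6-joint arm with a two-finger parallel gripper is mounted at the origin on a cart in front of the work surface, level with it; the furniture and walls round the work are solid. World frame = base frame: x ahead of the robot, y to its left, z up, the work surface at z = 0. Lengths are in m, angles in rad, forces in N, time in s.
With the tool pointing down it reaches from about 0.3 to 0.875 m from the base axis. Payload 6.4 kg.
Tool frame: the origin (TCP) lies on the centre line of the jaws, within the pads' length; the fingertips stand ctrl.tip_extent ahead of it and the grasp point (between the pads) lies 8 mm behind it (ctrl.tip_extent is the distance from the TCP to the fingertips, in m); z points along the fingers, y is the line along which they close (so a half turn about z gives the same grasp; the last joint's range is limited). The gripper opens to 85 mm and grips with 20 to 120 N. Pads are 22 mm wide; open, the fingers measure 114 mm over their backs; the gripper's body (76 mm by 85 mm) begins 54 mm behind the grasp point. The pads swing forward as they close: fully open they stand 13 mm farther back than shut.
Start: joints at [1.137, 0.181, 1.607, -0, 1.354, -0.206], TCP at [0.13, 0.56, 0.242] pointing down, gripper open.
Joint ranges: [-2.99, 2.99], [-0.89, 2.07], [0.3, 2.58], [-1.14, 4.28], [0, 2.63], [-3.12, 3.12]. Speed limits (rad/s): [2.57, 2.57, 3.01, 3.14, 3.14, 3.14].

INTERFACE

Orientations are given as a unit quaternion [w, x, y, z].
In Python, from bench import ctrl gives the robot as it stands.
- The arm moves only by the shell command python3 -m handwheel 'ROWS'. ROWS is JSON, a list of rows, each a list of 7 numbers: the turn, a rotation vector about the tool's x, y, z as a fraction of full scale, then the shift along the tool's x, y, z as a fraction of full scale, then the opening, from 0 (shut) to 1 (fully open). In form: [[rx, ry, rz, x, y, z, jaw], ...]. A call has exactly 8 rows; each row shifts and turns the commanded pose from where the row before left it, along the tool's axes as they then stand; what a row does not reach is not made up. Full scale, the value 1, is 300 mm for a shift and pi rad for a turn. A row lasts 1/10 s, in which the tool goes at most 50 mm and 8.59 degrees, less where a joint would pass 70% of its speed; a pose out of reach is approached as far as the arm can. A call with a number of a shift or a turn outside -1 to 1 is refused whole. A call with a gripper value outside its range is refused whole. The fingers move at their own pace and stop on an object; the grip force is fixed at half the most. Time passes only in rows, so rows that do not move let the fingers close, or fill a call up. It gives the time, the measured TCP pose, the force, the opening and the grip force at its end, in the units of the state.
- ctrl.get_obs(): the state, without advancing time (a new reading comes with each control period).
- ctrl.camera(name): name is "scene" or "top" or "wrist"; returns the picture (384x512x3 uint8, blue, green, red); there is no depth.
- ctrl.camera_model(name): a dict with "camera_matrix" (3x3 intrinsics, pixels), "cam_to_world" (4x4, takes a point from camera to world coordinates). Camera axes: x right, y up, looking along -z (the intrinsics and any distortion apply to the point x, -y, -z); pixel columns grow to the right and rows downward; lengths in m; the calibration is good to about 2 mm. A picture is of the moment at which its call begins: read the wrist's pose just before it. camera_model takes no time and is no camera call; for the wrist camera it gives the pose at the moment of the call.
- ctrl.hand_in(): hands the job in; it is judged then, once.
The state is a dict: "time_s": time; "q": joint angles; "dq": joint speeds; "joint_efforts": joint torques, N m; "eef_pos": TCP position; "eef_rot": TCP orientation; "wrist_force": force on the tool from outside, world axes, zero at the start; "torque": the same for the moment, N m; "opening": opening from 0.0 (shut) to 1.0 (fully open); "grasp_force": force on a finger pad.
Only numpy, scipy, OpenCV 4.12 (cv2) and the standard library are available. Lean on these libraries where they do the work, as an engineer would, in place of code of your own. Each camera call takes 0.05 s, during which the arm holds its last target. There are 200 camera calls.

## Working session

There is one attempt and no reset: what is moved stays moved. The work goes in short steps, Python scripts to look and compute and a shell command to move; the robot and the scene stay as the last step left them, time stands still between calls to the robot, and variables do not carry over. Pictures are saved under pics/ and viewed, at most 10 in all, crops included, and the job is handed in when it is done.

```bash
ls; mkdir -p pics; python3 - <<'E'
from bench import ctrl
import cv2,numpy as np
o=ctrl.get_obs(); print({k:np.round(v,3).tolist() for k,v in o.items()}, ctrl.tip_extent)
a=ctrl.camera("scene"); b=ctrl.camera("top")
cv2.imwrite("pics/scene0.png",a); cv2.imwrite("pics/top0.png",b)
for n in("scene","top"):
  m=ctrl.camera_model(n); print(n,{k:np.round(v,3).tolist() for k,v in m.items()})
E
```

```text
pics
{'time_s': 0.0, 'q': [1.137, 0.182, 1.608, -0.0, 1.354, -0.206], 'dq': [0.0, -0.001, -0.001, 0.001, 0.002, 0.0], 'joint_efforts': [-0.001, -44.488, -35.133, -0.0, 0.009, -0.0], 'eef_pos': [0.13, 0.56, 0.241], 'eef_rot': [-0.0, 0.114, 0.994, -0.001], 'wrist_force': [-0.412, 0.241, -0.581], 'torque': [-0.016, 0.011, 0.025], 'grasp_force': 0.0, 'opening': 0.999} 0.011
scene {'camera_matrix': [[486.422, 0.0, 253.346], [0.0, 486.422, 197.891], [0.0, 0.0, 1.0]], 'cam_to_world': [[0.812, 0.248, -0.528, -0.01], [-0.583, 0.379, -0.719, -0.699], [0.022, 0.892, 0.452, 0.512], [0.0, 0.0, 0.0, 1.0]]}
top {'camera_matrix': [[376.539, 0.0, 260.194], [0.0, 376.539, 196.028], [0.0, 0.0, 1.0]], 'cam_to_world': [[-0.015, 0.992, -0.123, 0.452], [-1.0, -0.012, 0.022, 0.061], [0.02, 0.124, 0.992, 0.917], [0.0, 0.0, 0.0, 1.0]]}
```

View pics/top0.png

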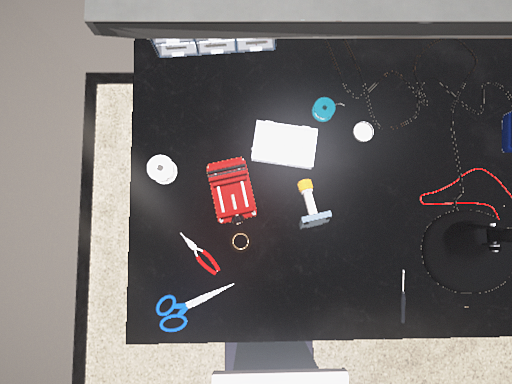

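View pics/scene0.png

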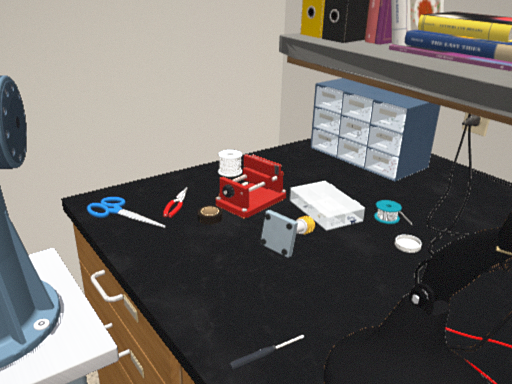

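Top view: stand's base at about (315,218), yellow nut at (305,186), between the red vise and the white box. Scene view: base underside faces the camera at (279,233), nut at (305,225).

```bash
cat > h.py <<'E'
import numpy as np,cv2
from bench import ctrl
from scipy.spatial.transform import Rotation as R
def ray(n,uv,z,m=None):
    m=m or ctrl.camera_model(n);K=m["camera_matrix"];T=np.array(m["cam_to_world"])
    d=np.linalg.inv(K)@[uv[0],uv[1],1];d=T[:3,:3]@[d[0],-d[1],-d[2]]
    return T[:3,3]+d*(z-T[2,3])/d[2]
def proj(n,p,m=None):
    m=m or ctrl.camera_model(n);T=np.linalg.inv(m["cam_to_world"])
    c=T[:3,:3]@p+T[:3,3];u=np.array(m["camera_matrix"])@[c[0],-c[1],-c[2]];return u[:2]/u[2]
def rot(o): w=o["eef_rot"];return R.from_quat([w[1],w[2],w[3],w[0]])
E
python3 - <<'E'
from h import *
a=cv2.imread("pics/top0.png");s=cv2.imread("pics/scene0.png")
def blob(im,x0,x1,y0,y1):
    h=cv2.cvtColor(im,cv2.COLOR_BGR2HSV)[y0:y1,x0:x1]
    m=(h[...,0]>14)&(h[...,0]<34)&(h[...,1]>100)&(h[...,2]>90)
    y,x=np.nonzero(m);print(len(x),x.min()+x0,x.max()+x0,y.min()+y0,y.max()+y0);return np.array([x.mean()+x0,y.mean()+y0])
n=blob(a,290,325,170,205);print(n,ray("top",n,.025))
n2=blob(s,285,330,205,245);print(n2)
p=ray("top",n,.02);print(proj("scene",p))
for uv in [(301,217),(330,211),(302,228),(331,221)]: print(uv,ray("top",uv,.035).round(3),ray("top",uv,.07).round(3))
print("white box, vise:",[ray("top",u,.05).round(3) for u in [(252,163),(315,168),(256,213),(243,160)]])
t=np.vstack([cv2.resize(a[160:240,230:340],None,fx=5,fy=5,interpolation=2)])
cv2.imwrite("pics/c1.png",t)
c=cv2.resize(s[190:270,235:345],None,fx=5,fy=5,interpolation=2);cv2.imwrite("pics/c2.png",c)
E
```

```text
138 297 312 179 191
[304.57971014 184.10869565] [ 0.5901339  -0.06588389  0.025     ]
148 298 314 215 234
[308.43243243 223.5       ]
[306.42171787 222.29715888]
(301, 217) [ 0.51  -0.054  0.035] [ 0.508 -0.049  0.07 ]
(330, 211) [ 0.524 -0.123  0.035] [ 0.521 -0.115  0.07 ]
(302, 228) [ 0.485 -0.055  0.035] [ 0.483 -0.051  0.07 ]
(331, 221) [ 0.5   -0.124  0.035] [ 0.498 -0.117  0.07 ]
white box, vise: [array([0.638, 0.06 , 0.05 ]), array([ 0.624, -0.088,  0.05 ]), array([0.52 , 0.052, 0.05 ]), array([0.645, 0.081, 0.05 ])]
```

View pics/c1.png

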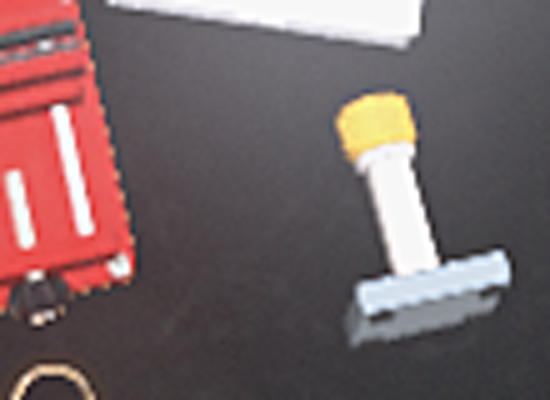

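Crop: nut at image (305,184), column running to base centre near (316,217), yaw about 12°. The white box edge is just beyond the nut. I'll go above the nut, with the jaws across its axis.

```bash
python3 -m handwheel '[[0,0,-0.0467,0,0,0,1],[0,0,-0.0467,0,0,0,1],[0,0,-0.0467,0,0,0,1],[0,0,0,-0.0625,-0.139,0.0235,1],[0,0,0,-0.0625,-0.139,0.0235,1],[0,0,0,-0.0625,-0.139,0.0235,1],[0,0,0,-0.0625,-0.139,0.0235,1],[0,0,0,-0.0625,-0.139,0.0235,1]]'; python3 -m handwheel '[[0,0,0,-0.0625,-0.139,0.0235,1],[0,0,0,-0.0625,-0.139,0.0235,1],[0,0,0,-0.0625,-0.139,0.0235,1],[0,0,0,-0.0625,-0.139,0.0235,1],[0,0,0,-0.0625,-0.139,0.0235,1],[0,0,0,-0.0625,-0.139,0.0235,1],[0,0,0,-0.0625,-0.139,0.0235,1],[0,0,0,-0.0625,-0.139,0.0235,1]]'; python3 -m handwheel '[[0,0,0,-0.0625,-0.139,0.0235,1],[0,0,0,-0.0625,-0.139,0.0235,1],[0,0,0,-0.0625,-0.139,0.0235,1],[0,0,0,-0.0625,-0.139,0.0235,1],[0,0,0,0,0,0,1],[0,0,0,0,0,0,1],[0,0,0,0,0,0,1],[0,0,0,0,0,0,1]]'
python3 - <<'E'
from h import *
o=ctrl.get_obs();m=ctrl.camera_model("wrist");w=ctrl.camera("wrist");cv2.imwrite("pics/w1.png",w)
import pickle;pickle.dump(m,open("m1.pkl","wb"))
print(o["time_s"],o["eef_pos"],o["q"],rot(o).as_matrix().round(3))
print(proj("wrist",np.array([.59,-.066,.017]),m))
h=cv2.cvtColor(w,cv2.COLOR_BGR2HSV);k=((h[...,0]>14)&(h[...,0]<34)&(h[...,1]>100)&(h[...,2]>90)).astype(np.uint8)
n,l,s,c=cv2.connectedComponentsWithStats(k)
for i in range(1,n):
  if s[i,4]>300: print(s[i],c[i],ray("wrist",c[i],.02,m))
E
```

```text
time_s: 0.9
eef_pos: [0.2659, 0.3745, 0.2065]
eef_rot: [-0.0, -0.106, 0.994, -0.0]
wrist_force: [0.4, 0.9, 0.3]
opening: 1.002
grasp_force: 0.0
time_s: 1.7
eef_pos: [0.483, 0.0798, 0.1502]
eef_rot: [-0.0, -0.106, 0.994, 0.0]
wrist_force: [-0.2, 0.9, -0.7]
opening: 1.001
grasp_force: 0.0
time_s: 2.5
eef_pos: [0.5902, -0.0643, 0.1226]
eef_rot: [-0.0, -0.107, 0.994, 0.0]
wrist_force: [0.1, 0.1, -0.2]
opening: 0.998
grasp_force: 0.0
2.5 [ 0.59018289 -0.06430103  0.12263274] [-3.08340123e-01  3.52435726e-01  1.65285007e+00  1.38541277e-04
  1.13663586e+00 -2.09300314e+00] [[-0.977 -0.212 -0.   ]
 [-0.212  0.977  0.   ]
 [ 0.     0.    -1.   ]]
[257.33988519 199.43785615]
[ 236  181   42   36 1165] [256.34592275 199.36909871] [ 0.58929172 -0.06699387  0.02      ]
```

View pics/w1.png

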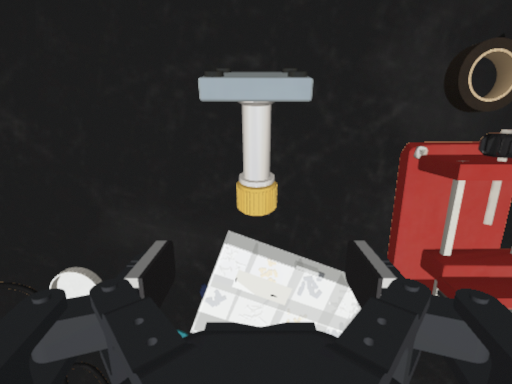

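Wrist view: the nut is at (256,199) with the column vertical in the image, so the jaw direction is right. The box's nearest corner is at (230,235), so I'll check clearance.

```bash
python3 - <<'E'
from h import *;import pickle
m=pickle.load(open("m1.pkl","rb"));o=ctrl.get_obs();Rm=rot(o)
# box height from its nearest corner seen by two cameras
for z in (.02,.03,.04,.05):
  for uv in [(230,234),(345,268)]:
    p=ray("wrist",uv,z,m);print(z,uv,p.round(3),"tool-rel nut",(Rm.inv().apply(p-[.5893,-.067,z])*1000).round(0),"top",proj("top",p).round(0),"scene",proj("scene",p).round(0))
print(ray("wrist",(257,78),.07,m),ray("wrist",(256,190),.017,m),ray("wrist",(256,214),.017,m))
print((Rm.inv().apply([.5893-o["eef_pos"][0],-.067-o["eef_pos"][1],.014-o["eef_pos"][2]])/.3).round(4))
E
```

```text
0.02 (230, 234) [ 0.625 -0.083  0.02 ] tool-rel nut [-32. -23.   0.] top [311. 170.] scene [324. 221.]
0.02 (345, 268) [0.636 0.026 0.02 ] tool-rel nut [-65.  81.   0.] top [266. 166.] scene [294. 200.]
0.03 (230, 234) [ 0.621 -0.083  0.03 ] tool-rel nut [-27. -22.   0.] top [312. 171.] scene [323. 217.]
0.03 (345, 268) [0.631 0.021 0.03 ] tool-rel nut [-59.  77.   0.] top [268. 167.] scene [294. 197.]
0.04 (230, 234) [ 0.617 -0.083  0.04 ] tool-rel nut [-23. -21.   0.] top [312. 172.] scene [322. 214.]
0.04 (345, 268) [0.626 0.017 0.04 ] tool-rel nut [-54.  74.   0.] top [270. 168.] scene [294. 194.]
0.05 (230, 234) [ 0.612 -0.082  0.05 ] tool-rel nut [-19. -20.   0.] top [313. 173.] scene [321. 210.]
0.05 (345, 268) [0.621 0.012 0.05 ] tool-rel nut [-48.  71.   0.] top [272. 170.] scene [294. 191.]
[ 0.50137812 -0.08479919  0.07      ] [ 0.58205004 -0.06887657  0.017     ] [ 0.60318179 -0.06437114  0.017     ]
[ 0.0055 -0.0078  0.3628]
```

```bash
python3 -m handwheel '[[0,0,0,0.0055,-0.0078,0.1,0.75],[0,0,0,0,0,0.1,0.75],[0,0,0,0,0,0.1,0.75],[0,0,0,0,0,0.03,0.75],[0,0,0,0,0,0.03,0.75],[0,0,0,0,0,0,0.75],[0,0,0,0,0,0,0.75],[0,0,0,0,0,0,0.75]]'; python3 -m handwheel '[[0,0,0,0,0,0,0.5],[0,0,0,0,0,0,0.45],[0,0,0,0,0,0,0.4],[0,0,0,0,0,0,0.39],[0,0,0,0,0,0,0.38],[0,0,0,0,0,0,0.38],[0,0,0,0,0,0,0.38],[0,0,0,0,0,0,0.38]]'
```

```text
time_s: 3.35
eef_pos: [0.5909, -0.0686, 0.016]
eef_rot: [0.001, -0.106, 0.994, -0.001]
wrist_force: [0.7, -0.3, -0.2]
opening: 0.753
grasp_force: 0.0
time_s: 4.15
eef_pos: [0.59, -0.0683, 0.0147]
eef_rot: [0.0, -0.106, 0.994, -0.0]
wrist_force: [-0.7, 0.0, 5.3]
opening: 0.387
grasp_force: 27.8
```

```bash
python3 -m handwheel '[[0,0,0,0,0,-0.005,0.384],[0,0,0,0,0,0,0.384],[0,0,0,0,0,0,0.384],[0,0,0,0,0,0,0.384],[0,0,0,0,0,0,0.384],[0,0,0,0,0,0,0.384],[0,0,0,0,0,0,0.384],[0,0,0,0,0,0,0.384]]'
```

```text
time_s: 4.95
eef_pos: [0.5897, -0.0682, 0.0159]
eef_rot: [-0.0, -0.106, 0.994, 0.0]
wrist_force: [0.4, 0.1, -0.8]
opening: 0.383
grasp_force: 27.3
```

```bash
python3 -m handwheel '[[0,0,0,0.015,0,-0.048,0.384],[0,0,0,0.015,0,-0.048,0.384],[0,0,0,0.025,0,-0.04,0.384],[0,0,0,0.025,0,-0.04,0.384],[0,0,0,0.035,0,-0.034,0.384],[0,0,0,0.035,0,-0.034,0.384],[0,0,0,0.045,0,-0.025,0.384],[0,0,0,0.045,0,-0.025,0.384]]'
python3 -m handwheel '[[0,0,0,0.03,0,-0.03,0.384],[0,0,0,0.03,0,-0.03,0.384],[0,0,0,0.03,0,0,0.384],[0,0,0,0,0,0,0.384],[0,0,0,0,0,0,0.384],[0,0,0,0,0,0,0.384],[0,0,0,0,0,0,0.384],[0,0,0,0,0,0,0.384]]'
python3 - <<'E'
from h import *
s=ctrl.camera("scene");w=ctrl.camera("wrist")
cv2.imwrite("pics/s2.png",np.hstack([s[110:330,150:400],cv2.resize(w,(293,220))]))
print(ctrl.get_obs()["q"])
E
```

```text
time_s: 5.75
eef_pos: [0.5175, -0.083, 0.1034]
eef_rot: [-0.001, -0.106, 0.994, 0.001]
wrist_force: [0.3, 0.0, -6.2]
opening: 0.388
grasp_force: 25.4
time_s: 6.55
eef_pos: [0.493, -0.089, 0.1219]
eef_rot: [-0.0, -0.106, 0.994, 0.0]
wrist_force: [-0.0, 0.8, -6.1]
opening: 0.383
grasp_force: 23.7
[-4.16074687e-01  1.64873917e-01  1.89155002e+00  2.43219322e-05
  1.08539971e+00 -2.19937037e+00]
```

View pics/s2.png

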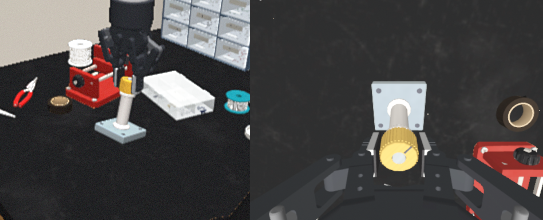

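Picture: the stand hangs nearly upright from the nut, leaning with its base a bit toward the robot (base plate at about (262,185) in wrist pixels). I'll measure the tilt.

```bash
python3 - <<'E'
from h import *
m=ctrl.camera_model("wrist");o=ctrl.get_obs();w=ctrl.camera("wrist");cv2.imwrite("pics/w3.png",w)
P=np.array(o["eef_pos"]);Rm=rot(o)
# predict base-plate corners (top face z=17) for tilt th about tool y, pivot at nut centre (100 mm up)
for th in (0,5,10,15,20,25):
  t=np.radians(th);c=[]
  ax=Rm.apply([-np.sin(t),0,-np.cos(t)]);ex=Rm.apply([np.cos(t),0,-np.sin(t)]);ey=Rm.apply([0,1,0])
  for a,b in((1,1),(1,-1),(-1,1),(-1,-1)): c.append(proj("wrist",P-ax*.083+.035*(a*ex+b*ey),m).round(0).tolist())
  print(th,c)
g=w[100:260,180:360];h=cv2.cvtColor(g,cv2.COLOR_BGR2HSV);k=((g[...,0]>110)&(h[...,1]<70)).astype(np.uint8)
n,l,s,cc=cv2.connectedComponentsWithStats(k);i=1+np.argmax(s[1:,4]);print(s[i]+[180,100,0,0,0])
y,x=np.nonzero(l==i);print(cv2.minAreaRect(np.c_[x+180,y+100].astype(np.float32)))
for r in range(138,232,8): xs=np.nonzero(l[r-100]==i)[0];print(r,xs.min()+180 if len(xs) else 0,xs.max()+180 if len(xs) else 0,end="; ")
E
```

```text
0 [[306.0, 164.0], [213.0, 164.0], [302.0, 249.0], [217.0, 249.0]]
5 [[307.0, 155.0], [212.0, 155.0], [302.0, 239.0], [217.0, 239.0]]
10 [[308.0, 146.0], [210.0, 146.0], [302.0, 229.0], [217.0, 229.0]]
15 [[309.0, 137.0], [209.0, 137.0], [302.0, 220.0], [217.0, 220.0]]
20 [[311.0, 128.0], [207.0, 128.0], [302.0, 211.0], [216.0, 211.0]]
25 [[313.0, 120.0], [205.0, 120.0], [303.0, 201.0], [216.0, 201.0]]
[ 212  141   97   89 7724]
((260.0, 185.0), (88.0, 96.0), 90.0)
138 0 0; 146 212 308; 154 212 308; 162 213 307; 170 214 306; 178 214 306; 186 215 305; 194 216 304; 202 216 304; 210 217 303; 218 218 302; 226 219 301;
```

Tilt is about 11°. I'll turn the tool by 11° to bring the stand vertical, then lower it.

```bash
python3 -m handwheel '[[0,-0.03,0,0,0,0,0.384],[0,-0.03,0,0,0,0,0.384],[0,0,0,-0.0076,0,0.039,0.384],[0,0,0,0,0,0,0.384],[0,0,0,0,0,0,0.384],[0,0,0,0,0,0,0.384],[0,0,0,0,0,0,0.384],[0,0,0,0,0,0,0.384]]'
python3 - <<'E'
from h import *
o=ctrl.get_obs();w=ctrl.camera("scene");s=ctrl.camera("wrist")
cv2.imwrite("pics/s4.png",np.hstack([cv2.resize(w[170:270,220:330],None,fx=3.84,fy=3.84),s[:,130:450]]))
E
```

```text
time_s: 7.5
eef_pos: [0.4976, -0.0881, 0.1112]
eef_rot: [0.093, -0.106, 0.99, 0.01]
wrist_force: [-0.1, 0.2, -7.2]
opening: 0.389
grasp_force: 23.8
```

View pics/s4.png

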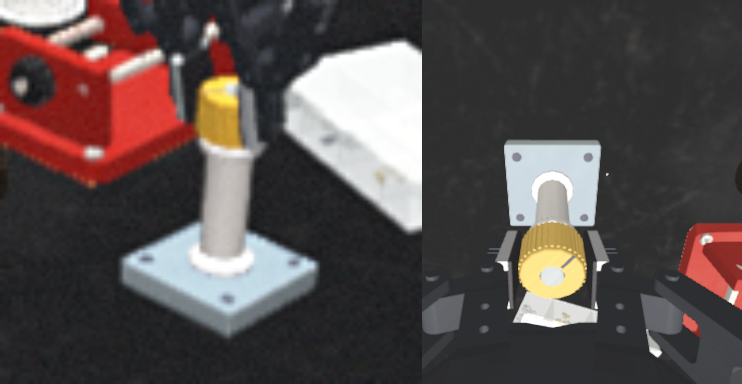

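Scene crop: stand is vertical, still hanging. Lowering gently.

```bash
python3 -m handwheel '[[0,0,0,0.00128,0,0.0065,0.384],[0,0,0,0.00128,0,0.0065,0.384],[0,0,0,0.00064,0,0.00327,0.384],[0,0,0,0.00064,0,0.00327,0.384],[0,0,0,0.00064,0,0.00327,0.384],[0,0,0,0,0,0,0.384],[0,0,0,0,0,0,0.384],[0,0,0,0,0,0,0.384]]'
python3 -m handwheel '[[0,0,0,0.00064,0,0.00327,0.384],[0,0,0,0.0,0,0,0.384],[0,0,0,0.0,0,0.0,0.384],[0,0,0,0.0,0,0.0,0.384],[0,0,0,0,0,0,0.384],[0,0,0,0,0,0,0.384],[0,0,0,0,0,0,0.384],[0,0,0,0,0,0,0.384]]'
```

```text
time_s: 8.4
eef_pos: [0.4973, -0.0883, 0.1042]
eef_rot: [0.094, -0.105, 0.99, 0.01]
wrist_force: [-0.1, 0.2, -5.8]
opening: 0.39
grasp_force: 23.8
time_s: 9.2
eef_pos: [0.4972, -0.0882, 0.1031]
eef_rot: [0.094, -0.106, 0.99, 0.01]
wrist_force: [-0.8, 0.1, -5.6]
opening: 0.39
grasp_force: 23.8
```

```bash
python3 -m handwheel '[[0,0,0,0.00064,0,0.00327,0.384],[0,0,0,0.00064,0,0.00327,0.384],[0,0,0,0.0,0,0.0,0.384],[0,0,0,0.0,0,0.0,0.384],[0,0,0,0,0,0,0.384],[0,0,0,0,0,0,0.384],[0,0,0,0,0,0,0.384],[0,0,0,0,0,0,0.384]]'
python3 -m handwheel '[[0,0,0,0.00064,0,0.00327,0.384],[0,0,0,0.0,0,0,0.384],[0,0,0,0.0,0,0.0,0.384],[0,0,0,0.0,0,0.0,0.384],[0,0,0,0,0,0,0.384],[0,0,0,0,0,0,0.384],[0,0,0,0,0,0,0.384],[0,0,0,0,0,0,0.384]]'
```

```text
time_s: 10.0
eef_pos: [0.4975, -0.0884, 0.1014]
eef_rot: [0.094, -0.106, 0.99, 0.01]
wrist_force: [-2.2, 0.4, 2.1]
opening: 0.386
grasp_force: 24.4
time_s: 10.8
eef_pos: [0.4978, -0.0884, 0.101]
eef_rot: [0.094, -0.106, 0.99, 0.01]
wrist_force: [-4.0, 2.1, 8.0]
opening: 0.386
grasp_force: 25.1
```

It is standing on the bench now. I'll release, straighten the tool and look.

```bash
python3 -m handwheel '[[0,0,0,0,0,0,0.45],[0,0,0,0,0,0,0.55],[0,0,0,0,0,0,0.65],[0,0,0,0,0,0,0.65],[0,0.03,0,0,0,0,0.65],[0,0.03,0,0,0,0,0.65],[0,0,0,0,0,0,0.65],[0,0,0,0,0,0,0.65]]'
python3 - <<'E'
from h import *
o=ctrl.get_obs();m=ctrl.camera_model("wrist");w=ctrl.camera("wrist");s=ctrl.camera("scene")
P=np.array(o["eef_pos"]);Rm=rot(o);print(Rm.as_matrix().round(3),o["q"][5])
h=cv2.cvtColor(w,cv2.COLOR_BGR2HSV);k=((h[...,0]>14)&(h[...,0]<34)&(h[...,1]>100)&(h[...,2]>90)).astype(np.uint8)
n,l,st,c=cv2.connectedComponentsWithStats(k)
for i in range(1,n):
  if st[i,4]>300: print(st[i],c[i])
# plate: fitted corners, compare with upright prediction
g=w[60:300,130:400];hh=cv2.cvtColor(g,cv2.COLOR_BGR2HSV);kk=((g[...,0]>110)&(hh[...,1]<70)).astype(np.uint8)
n,l,st,c=cv2.connectedComponentsWithStats(kk);i=1+np.argmax(st[1:,4]);print(st[i]+[130,60,0,0,0])
u=st[i][:2]+[130,60];v=u+[st[i][2],0]
a,b=ray("wrist",u,.017,m),ray("wrist",v,.017,m);print("far plate corners (tool)",Rm.inv().apply([a-P,b-P]).round(4))
for z in (.108,.109,.110): print(z,[proj("wrist",P*[1,1,0]+[0,0,z]+Rm.apply(d),m).round(0) for d in([0,.017,0],[0,-.017,0],[.017,0,0],[-.017,0,0])])
cv2.imwrite("pics/s5.png",np.hstack([cv2.resize(s[170:270,220:330],None,fx=3.84,fy=3.84),w[:,110:440]]))
E
```

```text
time_s: 11.6
eef_pos: [0.4973, -0.0878, 0.0996]
eef_rot: [0.001, -0.107, 0.994, 0.0]
wrist_force: [0.9, 0.2, -0.3]
opening: 0.653
grasp_force: 0.0
[[-0.977 -0.212  0.001]
 [-0.212  0.977  0.001]
 [-0.001  0.001 -1.   ]] -2.1959591424930602
[ 223  216   73   79 3785] [258.67582563 255.54293263]
[ 214  161   92   87 6185]
far plate corners (tool) [[ 0.037  -0.0339  0.0825]
 [ 0.037   0.0352  0.0826]]
0.108 [array([295., 265.]), array([223., 265.]), array([259., 232.]), array([259., 296.])]
0.109 [array([295., 266.]), array([223., 266.]), array([259., 233.]), array([259., 297.])]
0.11 [array([295., 267.]), array([223., 267.]), array([259., 234.]), array([259., 299.])]
```

View pics/s5.png

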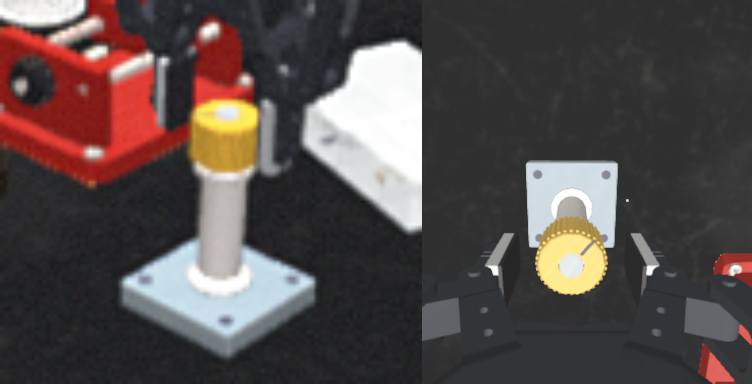

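Stand upright; nut top at (571,265) in the composite, between the pads and about 1.5 mm off centre. I'll centre, go down 7 mm and grip.

```bash
python3 -m handwheel '[[0,0,0,0.0045,0.001,0.0125,0.65],[0,0,0,0,0,0.0125,0.6],[0,0,0,0,0,0,0.5],[0,0,0,0,0,0,0.42],[0,0,0,0,0,0,0.39],[0,0,0,0,0,0,0.384],[0,0,0,0,0,0,0.384],[0,0,0,0,0,0,0.384]]'
python3 -c "
from h import *
o=ctrl.get_obs();print(o['torque'],o['wrist_force'],o['q'][5])"
```

```text
time_s: 12.5
eef_pos: [0.4958, -0.0884, 0.0927]
eef_rot: [-0.0, -0.106, 0.994, -0.0]
wrist_force: [-0.7, -3.4, 1.4]
opening: 0.386
grasp_force: 22.8
[-0.32605064  0.2118085   0.00211791] [-0.68231754 -3.36810107  1.40744853] -2.195314177516583
```

```bash
python3 -m handwheel '[[0,0,0.04,0,-0.001,0.000267,0.384],[0,0,0.04,0,0,0.000267,0.384],[0,0,0.04,0,0,0.000267,0.384],[0,0,0.04,0,0,0.000267,0.384],[0,0,0.04,0,0,0.000267,0.384],[0,0,0.04,0,0,0.000267,0.384],[0,0,0.04,0,0,0.000267,0.384],[0,0,0,0,0,0,0.384]]'
cat > b.py <<'E'
from h import *
# torque, and base yaw relative to the tool, from the visible far edge of the plate in the wrist view
o=ctrl.get_obs();m=ctrl.camera_model("wrist");w=ctrl.camera("wrist");t=ctrl.camera("top")
print("t",o["time_s"],"M",np.round(o["torque"],3),"F",np.round(o["wrist_force"],1),"q6",round(o["q"][5],4),"pos",np.round(o["eef_pos"],4))
g=cv2.cvtColor(w,cv2.COLOR_BGR2HSV);k=((w[...,0]>110)&(g[...,1]<75)&(g[...,1]>12)).astype(np.uint8);k[300:]=0;k[:,:120]=0;k[:,400:]=0
n,l,st,c=cv2.connectedComponentsWithStats(k);i=1+np.argmax(st[1:,4]);print(st[i])
e=cv2.Canny(w,60,150);e[cv2.dilate((l==i).astype(np.uint8),np.ones((5,5)))==0]=0
L=cv2.HoughLinesP(e,1,np.pi/360,25,minLineLength=30,maxLineGap=4)
A=[]
for x1,y1,x2,y2 in ([] if L is None else L[:,0]):
  p=ray("wrist",(x1,y1),.017,m);q=ray("wrist",(x2,y2),.017,m);d=q-p
  if np.linalg.norm(d)>.025: A.append((round((np.degrees(np.arctan2(d[1],d[0]))-12)%90,1),(int(x1),int(y1),int(x2),int(y2))))
print("plate edge yaw (world, mod 90, minus 12):",A)
import sys;cv2.imwrite("pics/%s.png"%sys.argv[1],w)
E
python3 b.py a1
```

```text
time_s: 13.3
eef_pos: [0.4961, -0.0876, 0.0921]
eef_rot: [0.0, 0.328, 0.945, 0.001]
wrist_force: [0.5, 3.6, 2.8]
opening: 0.39
grasp_force: 22.9
t 13.3 M [ 0.584 -0.063 -0.007] F [0.5 3.6 2.8] q6 -1.3151 pos [ 0.4961 -0.0876  0.0921]
[ 198  147  127   96 5657]
plate edge yaw (world, mod 90, minus 12): [(np.float64(0.4), (255, 147, 323, 203)), (np.float64(89.8), (198, 214, 253, 147)), (np.float64(90.0), (275, 164, 324, 205))]
```

Base yaw is unchanged (0 ± 0.4°) after 0.88 rad. I'll continue in smaller steps and watch the moment.

```bash
T='from h import *
o=ctrl.get_obs();print("M",np.round(o["torque"],3),"q6",round(o["q"][5],4))'
python3 -m handwheel '[[0,0,0.02,0,0,0.000133,0.384],[0,0,0.02,0,0,0.000133,0.384],[0,0,0.02,0,0,0.000133,0.384],[0,0,0.02,0,0,0.000133,0.384],[0,0,0.02,0,0,0.000133,0.384],[0,0,0,0,0,0,0.384],[0,0,0,0,0,0,0.384],[0,0,0,0,0,0,0.384]]' |grep -E "force"; python3 -c "$T"
python3 -m handwheel '[[0,0,0.02,0,0,0.000133,0.384],[0,0,0.02,0,0,0.000133,0.384],[0,0,0.02,0,0,0.000133,0.384],[0,0,0,0,0,0,0.384],[0,0,0,0,0,0,0.384],[0,0,0,0,0,0,0.384],[0,0,0,0,0,0,0.384],[0,0,0,0,0,0,0.384]]' |grep -E "force"; python3 -c "$T"; python3 b.py a2
```

```text
wrist_force: [2.7, 4.5, 1.3]
grasp_force: 22.9
M [ 0.639 -0.385  0.036] q6 -1.0041
wrist_force: [3.3, 2.9, 0.3]
grasp_force: 22.8
M [ 0.458 -0.533  0.05 ] q6 -0.8141
t 15.0 M [ 0.458 -0.533  0.05 ] F [3.3 2.9 0.3] q6 -0.8141 pos [ 0.4961 -0.0886  0.0918]
[ 209  158  108   86 5409]
plate edge yaw (world, mod 90, minus 12): [(np.float64(88.4), (225, 157, 315, 177)), (np.float64(88.0), (208, 239, 224, 158)), (np.float64(88.1), (231, 156, 310, 174)), (np.float64(88.7), (302, 230, 316, 179)), (np.float64(88.2), (236, 160, 316, 178))]
```

```bash
python3 -m handwheel '[[0,0,0.02,0,0,0.000133,0.384],[0,0,0.02,0,0,0.000133,0.384],[0,0,0.02,0,0,0.000133,0.384],[0,0,0,0,0,0,0.384],[0,0,0,0,0,0,0.384],[0,0,0,0,0,0,0.384],[0,0,0,0,0,0,0.384],[0,0,0,0,0,0,0.384]]' |grep -E "force"; python3 b.py a3
```

```text
wrist_force: [2.4, 1.6, 0.9]
grasp_force: 22.9
t 15.9 M [ 0.277 -0.645  0.061] F [2.4 1.6 0.9] q6 -0.6255 pos [ 0.496  -0.0886  0.0917]
[ 215  165   95   78 5303]
plate edge yaw (world, mod 90, minus 12): [(np.float64(88.8), (265, 167, 308, 168)), (np.float64(87.8), (215, 231, 215, 165)), (np.float64(89.2), (305, 231, 308, 183))]
```

The base did not follow, so the nut is still running down.

```bash
python3 -m handwheel '[[0,0,0.02,0,0,0.000133,0.384],[0,0,0.02,0,0,0.000133,0.384],[0,0,0.02,0,0,0.000133,0.384],[0,0,0,0,0,0,0.384],[0,0,0,0,0,0,0.384],[0,0,0,0,0,0,0.384],[0,0,0,0,0,0,0.384],[0,0,0,0,0,0,0.384]]' |grep -E "force"; python3 b.py a4
python3 -m handwheel '[[0,0,0.02,0,0,0.000133,0.384],[0,0,0.02,0,0,0.000133,0.384],[0,0,0.02,0,0,0.000133,0.384],[0,0,0,0,0,0,0.384],[0,0,0,0,0,0,0.384],[0,0,0,0,0,0,0.384],[0,0,0,0,0,0,0.384],[0,0,0,0,0,0,0.384]]' |grep -E "force"; python3 b.py a5
```

```text
wrist_force: [3.8, 1.0, 2.0]
grasp_force: 23.0
t 16.8 M [ 0.245 -0.738 -0.009] F [3.8 1.  2. ] q6 -0.437 pos [ 0.4961 -0.0886  0.0916]
[ 208  160  103   84 5376]
plate edge yaw (world, mod 90, minus 12): [(np.float64(88.0), (301, 161, 310, 240)), (np.float64(88.0), (211, 171, 297, 158)), (np.float64(87.9), (208, 174, 289, 162)), (np.float64(88.2), (207, 176, 218, 229)), (np.float64(87.6), (244, 168, 300, 160))]
wrist_force: [4.7, -0.2, 3.1]
grasp_force: 23.0
t 17.7 M [ 0.072 -0.916  0.014] F [ 4.7 -0.2  3.1] q6 -0.2485 pos [ 0.4961 -0.0887  0.0915]
[ 202  154  116   90 4820]
plate edge yaw (world, mod 90, minus 12): [(np.float64(87.9), (291, 154, 317, 235)), (np.float64(88.3), (202, 184, 289, 153)), (np.float64(88.1), (202, 186, 220, 229))]
```

```bash
python3 -m handwheel '[[0,0,0.02,0,0.002,0.000133,0.384],[0,0,0.02,0,0,0.0001,0.384],[0,0,0.02,0,0,0.0001,0.384],[0,0,0,0,0,0,0.384],[0,0,0,0,0,0,0.384],[0,0,0,0,0,0,0.384],[0,0,0,0,0,0,0.384],[0,0,0,0,0,0,0.384]]' |grep -E "force"; python3 b.py a6
python3 -m handwheel '[[0,0,0.02,0,0,0.000133,0.384],[0,0,0.02,0,0,0.0001,0.384],[0,0,0.02,0,0,0.0001,0.384],[0,0,0,0,0,0,0.384],[0,0,0,0,0,0,0.384],[0,0,0,0,0,0,0.384],[0,0,0,0,0,0,0.384],[0,0,0,0,0,0,0.384]]' |grep -E "force"; python3 b.py a7
```

```text
wrist_force: [3.4, 0.2, 3.7]
grasp_force: 23.1
t 18.6 M [-0.077 -0.886 -0.027] F [3.4 0.2 3.7] q6 -0.0597 pos [ 0.4966 -0.0887  0.0913]
[ 199  150  123   93 4858]
plate edge yaw (world, mod 90, minus 12): [(np.float64(88.5), (278, 149, 322, 226)), (np.float64(88.3), (199, 195, 277, 149)), (np.float64(88.3), (199, 194, 272, 151)), (np.float64(88.6), (199, 199, 220, 230))]
wrist_force: [4.3, -0.9, 4.3]
grasp_force: 23.1
t 19.5 M [-0.227 -0.985  0.005] F [ 4.3 -0.9  4.3] q6 0.1279 pos [ 0.4966 -0.0888  0.0913]
[ 198  147  127   96 4938]
plate edge yaw (world, mod 90, minus 12): [(np.float64(88.1), (198, 205, 264, 147)), (np.float64(88.4), (266, 147, 324, 214)), (np.float64(88.2), (269, 149, 324, 213))]
```

```bash
python3 -m handwheel '[[0,0,0.02,0,0.001,0.0001,0.384],[0,0,0.02,0,0,0.0001,0.384],[0,0,0,0,0,0,0.384],[0,0,0,0,0,0,0.384],[0,0,0,0,0,0,0.384],[0,0,0,0,0,0,0.384],[0,0,0,0,0,0,0.384],[0,0,0,0,0,0,0.384]]' |grep -E "force"; python3 b.py a8
python3 -m handwheel '[[0,0,0.02,0,0,0.0001,0.384],[0,0,0.02,0,0,0.0001,0.384],[0,0,0,0,0,0,0.384],[0,0,0,0,0,0,0.384],[0,0,0,0,0,0,0.384],[0,0,0,0,0,0,0.384],[0,0,0,0,0,0,0.384],[0,0,0,0,0,0,0.384]]' |grep -E "force"; python3 b.py a9
```

```text
wrist_force: [4.5, -2.2, 4.4]
grasp_force: 23.1
t 20.4 M [-0.325 -0.901  0.017] F [ 4.5 -2.2  4.4] q6 0.2526 pos [ 0.4968 -0.0889  0.0912]
[ 198  147  128   96 5716]
plate edge yaw (world, mod 90, minus 12): [(np.float64(88.1), (198, 213, 256, 147)), (np.float64(88.3), (259, 147, 317, 199)), (np.float64(87.8), (258, 147, 325, 208)), (np.float64(87.7), (223, 183, 256, 146))]
wrist_force: [-0.0, -0.8, 5.1]
grasp_force: 23.2
t 21.3 M [-0.259 -0.098  0.126] F [-0.  -0.8  5.1] q6 0.3788 pos [ 0.4958 -0.0886  0.0907]
[ 197  148  127   96 5654]
plate edge yaw (world, mod 90, minus 12): [(np.float64(83.7), (254, 148, 324, 205)), (np.float64(83.6), (197, 217, 252, 148)), (np.float64(83.4), (257, 149, 319, 200)), (np.float64(83.5), (197, 218, 253, 148))]
```

Bottomed: the moment jumped to 0.126 N m and the base followed by about 4.4°. Now I back off 90°, rising 1 mm.

```bash
python3 -m handwheel '[[0,0,-0.02,0,0,-0.000133,0.384],[0,0,-0.04,0,0,-0.000267,0.384],[0,0,-0.04,0,0,-0.000267,0.384],[0,0,-0.04,0,0,-0.000267,0.384],[0,0,-0.04,0,0,-0.000267,0.384],[0,0,-0.04,0,0,-0.000267,0.384],[0,0,0,0,0,0,0.384],[0,0,0,0,0,0,0.384]]' |grep -E "force"; python3 b.py a10
python3 -m handwheel '[[0,0,-0.04,0,0,-0.000267,0.384],[0,0,-0.04,0,0,-0.000267,0.384],[0,0,-0.04,0,0,-0.000267,0.384],[0,0,-0.04,0,0,-0.000267,0.384],[0,0,-0.04,0,0,-0.000267,0.384],[0,0,-0.04,0,0,-0.000267,0.384],[0,0,0,0,0,0,0.384],[0,0,0,0,0,0,0.384]]' |grep -E "force"; python3 b.py a11
```

```text
wrist_force: [-3.5, 0.1, 8.1]
grasp_force: 23.5
t 22.2 M [-0.063  0.456 -0.031] F [-3.5  0.1  8.1] q6 -0.3125 pos [ 0.4948 -0.088   0.091 ]
[ 206  159  106   85 5384]
plate edge yaw (world, mod 90, minus 12): [(np.float64(83.1), (210, 173, 294, 157)), (np.float64(83.0), (206, 176, 297, 159)), (np.float64(83.1), (299, 162, 311, 239)), (np.float64(83.1), (205, 177, 218, 230))]
wrist_force: [-4.7, -1.1, 10.2]
grasp_force: 23.7
t 23.1 M [-0.169  0.943  0.001] F [-4.7 -1.1 10.2] q6 -1.0664 pos [ 0.4944 -0.0883  0.0915]
[ 199  149  124   95 5648]
plate edge yaw (world, mod 90, minus 12): [(np.float64(83.6), (245, 149, 322, 197)), (np.float64(84.0), (198, 225, 243, 149)), (np.float64(83.7), (198, 223, 241, 151)), (np.float64(82.5), (300, 230, 322, 200)), (np.float64(83.6), (244, 149, 321, 197))]
```

```bash
python3 -m handwheel '[[0,0,-0.02,0.001,-0.0013,-0.0005,0.384],[0,0,-0.02,0,0,-0.0003,0.384],[0,0,0,0,0,0,0.384],[0,0,0,0,0,0,0.384],[0,0,0,0,0,0,0.384],[0,0,0,0,0,0,0.384],[0,0,0,0,0,0,0.384],[0,0,0,0,0,0,0.384]]'; python3 b.py a12; python3 - <<'E'
from h import *
s=ctrl.camera("scene")
c=lambda n:cv2.resize(cv2.imread(f"pics/{n}.png")[130:330,160:360],(250,250))
cv2.imwrite("pics/f.png",np.hstack([cv2.resize(s[165:275,225:335],(250,250)),c("a9"),c("a12")]))
E
```

```text
time_s: 24.0
eef_pos: [0.494, -0.0884, 0.0917]
eef_rot: [-0.003, 0.385, 0.923, -0.001]
wrist_force: [-4.5, -1.1, 8.8]
opening: 0.395
grasp_force: 23.6
t 24.0 M [-0.253  0.862  0.024] F [-4.5 -1.1  8.8] q6 -1.1923 pos [ 0.494  -0.0884  0.0917]
[ 197  148  127   95 5623]
plate edge yaw (world, mod 90, minus 12): [(np.float64(83.3), (197, 215, 250, 149)), (np.float64(83.8), (254, 148, 323, 204)), (np.float64(83.7), (197, 216, 251, 148))]
```

View pics/f.png

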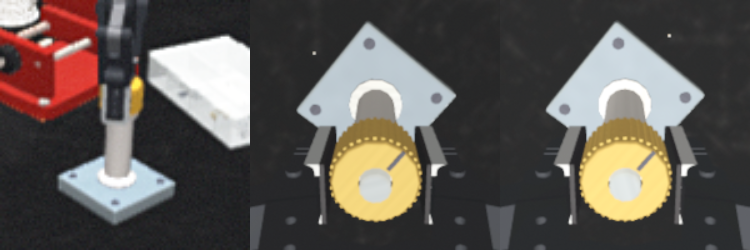

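The mark sits identically in the pads in both pictures (about (395,160) and (645,160)), so the nut did not slip. The base plate has turned exactly 90° relative to the nut and the stand is upright.

```bash
python3 -c "
from bench import ctrl
print(ctrl.hand_in())"
```

```text
the job is handed in; nothing more can be done
None
```

I handed the job in at about 24 s of the 61 s allowed. The stand is upright on its base, and the nut was screwed down until it bottomed, then backed off a quarter turn (90° measured) and is still gripped. I did not touch the tape, pliers or spool; forcing the bottomed nut turned the base about 4°.

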